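Hook a cufflink post on the sprung pull tester

TASK

Put the cufflink in the clamp under its proof load: swing the tester's arm round, press the sprung plunger fully down so that the hook comes out and passes under the cufflink's post until the post meets the hook's shank, then let the plunger up under control and let go, leaving the hook hanging on the post with the spring pulling it. The solder joint is fresh, so do not knock or force the post, let the hook snap up against it or shove the clamp, and leave the things lying round the work where they are.

Things in the scene. Friction and masses are not known exactly. Their poses are not given: they have to be found in the camera images.
- tester: Pull tester, stands firm: round grey base 90 mm across, steel column 16 mm thick and 106 mm high, swing arm turning about the column (a bar 13 mm wide, 88 to 99 mm above the worktop) that carries the upright probe 160 mm from the column's axis. Origin: centre of the base's underside, on the column's axis; z up; front is its -x side, where the clamp stands.
- swing_arm (a joint): Arm angle t about the column, rad, counter-clockwise from above; 0 = along the tester's -x. The probe stands at (-0.160 cos t, -0.160 sin t) m in the tester's frame. Range -1.1 to 0.45. It starts negative, clear of the clamp, and turns positive (probe towards the tester's -y) to reach it. Friction about 0.6 N at the probe; it stays where left.
- plunger (a joint): How far the plunger is pressed, m: 0 = up, hook drawn in; 0.016 = fully down on its stop, hook fully out. Plunger, cap and hook are one piece. Spring: 1 N up, 3.6 N at 7 mm, 7.2 N fully down, plus slight drag. With the post lying on the hook's floor it stands at about 7 mm; pulling the cap higher then only loads the post.
- cap_top (a point): Centre of the top of the plunger's round knurled cap (20 mm across, 14 mm high), on the probe's axis, 162 mm above the worktop when up. Under it a 6 mm rod, 20 mm long when up, then the probe's barrel, 14 mm across (slimmer than the cap), from 128 mm height down to the arm's 25 mm boss (top 103 mm). The cap can be pinched from above and pushed down.
- nose (a point): Underside of the probe's nose on the probe's axis, 51.5 mm above the worktop. The hook under it is a J of 4 mm round steel: shank on the axis, floor leading 10.5 mm ahead in the direction of positive arm angle, tip rising 5 mm from the floor; throat 6.5 mm wide. Floor's top 1 mm under the nose when in, 17 mm when out: the tip then passes 4 mm under the post, the nose 3 mm over it.
- clamp: Loose steel bar clamp, about 2.3 kg, on the worktop between the column and the probe's path: bed 70 x 70 mm, 38 mm high, a bar over its front edge on two brass-headed screws 28 mm either side of the middle (tops 76 mm). Origin: on its underside, midway across, 31 mm behind the front face; z up; front is its -x side. A side push of about 8 N on the post can swing it round.
- clamp_mid (a point): Middle of the clamp's front face at the height of the post's axis, 46 mm above the worktop. The square-faced cufflink is gripped between bed and bar; its round post, 5 mm thick, sticks out level 26 mm along the clamp's -x, across the probe's path. It sits up to 16 mm to either side of this point along the clamp's y; where is not measured: find it by touch or sight.
- mate: The other cufflink of the pair, loose, face down on the worktop with its post upright (16 x 16 mm, 30 mm high). Origin: centre of its underside. Leave it.
- loupe: Folding loupe, 24 x 59 x 13 mm, loose. Origin: underside. Leave it.
- ring_clamp: Wooden ring clamp, 26 x 148 x 23 mm, loose. Origin: underside. Leave it.
Mind the look-alikes: they are no part of the job. What is shaped like the clamp but purple is not meant.

How it is judged:
On the way, in this order (a step that is already met when the one before it is completed fails the run):
1. the plunger is pressed fully down, hook out (value of joint plunger above 0.0145 m), for 0.2 s.
2. the hook has come up under the post and pulls on it (value of joint plunger between 0.005 and 0.009 m and contact force between tester and clamp above 1.5 N), for 0.2 s.
At the end, for the whole second after the job is handed in: The hook hangs on the post by itself: the plunger has come to rest 5 to 9 mm down with the hook pulling on the post with more than 1.5 N; the clamp stands level and still, its front less than 3 mm from where it was, and the robot has let go (all of step 2 and velocity of joint plunger between -0.005 and 0.005 m/s and velocity of joint swing_arm between -0.05 and 0.05 rad/s and linear speed of clamp below 0.01 m/s and distance of clamp_mid from where it was at the start of the episode below 0.003 m and angle between clamp's own z axis and vertical below 0.05 rad); the robot touches nothing.
It fails at once if the post or clamp takes more than 10 N from the hook, the probe or the fingers (contact force between any of tester, the fingers and clamp above 10 N).
It fails at once if the hook is let snap up (plunger rising faster than 0.3 m/s) (velocity of joint plunger below -0.3 m/s).
It fails at once if the clamp is shoved or swung by more than 3 mm at its front (distance of clamp_mid from where it was at the start of the episode above 0.003 m).
It fails at once if a thing lying round the work is moved by 2 cm (distance of any of mate, loupe, ring_clamp from where it was at the start of the episode above 0.02 m).
It also fails if it takes over 62 s, if anything falls off the work surface, if the arm or the gripper's body presses on something with over 40 N, if the wrist force passes 120 N, or if a joint passes its speed limit or range.

ROBOT

A 6-joint arm with a two-finger parallel gripper is mounted at the origin on a cart in front of the work surface, level with it; the furniture and walls round the work are solid. World frame = base frame: x ahead of the robot, y to its left, z up, the work surface at z = 0. Lengths are in m, angles in rad, forces in N, time in s.
With the tool pointing down it reaches from about 0.275 to 0.825 m from the base axis. Payload 5.2 kg.
Tool frame: the origin (TCP) lies midway between the tips of the shut fingers; the grasp point (between the pads) lies 19 mm behind it; y points along the fingers, x is the direction in which the jaws open and shut, and the axes are right-handed (so a half turn about y gives the same grasp; the last joint's range is limited). The gripper opens to 93 mm and grips with 3 to 60 N. Pads are 15 mm wide; open, the fingers measure 128 mm over their backs; the gripper's body (75 mm by 188 mm) begins 65 mm behind the grasp point.
Start: joints at [-1.393, 0.259, 1.535, -0, 1.348, -0.203], TCP at [0.204, -0.511, 0.219] pointing down, gripper open.
Joint ranges: [-3.14, 3.14], [-0.91, 2.08], [0.19, 2.58], [-1.22, 4.36], [0.22, 2.71], [-3.12, 3.12]. Speed limits (rad/s): [2.57, 2.57, 3.14, 3.14, 3.14, 3.14].

INTERFACE

Orientations are given as a unit quaternion [w, x, y, z].
In Python, from cell import ctrl gives the robot as it stands.
- The arm moves only by the tool drive_tool, never from a script. Its argument "motion" is one flat list of numbers, 7 for each row, row after row: the turn, a rotation vector about the world's x, y, z in degrees, then the shift along the world's x, y, z in cm, then the closure, from -1 (fully open) to 1 (shut), so that 0 is half open. In form: [wx, wy, wz, tx, ty, tz, hand, wx, wy, wz, tx, ty, tz, hand, ...]. A call has 1 to 10 rows; each row is the pose to reach, as a shift and turn from the pose commanded when the call began; what a row does not reach only later rows make up. A row lasts 1/12 s, in which the tool goes at most 41.7 mm and 7.16 degrees, less where a joint would pass 70% of its speed; a pose out of reach is approached as far as the arm can. A call with a gripper value outside its range is refused whole. The fingers move at their own pace and stop on an object; the grip force is fixed at half the most. Time passes only in rows, so rows that repeat a pose let the fingers close. It gives the time, the measured TCP pose, the force and the opening at its end, in the units of the state.
- ctrl.sense(): the state, without advancing time (a new reading comes with each control period).
- ctrl.capture(name): name is "scene" or "side" or "wrist"; returns a dict with "img" (480x640x3 uint8, blue, green, red), "range_z" (480x640 float32, m along the optical axis (not along the pixel's ray), 0 where there is no reading), "K" (3x3 intrinsics, pixels), "k1" (the pictures are not rectified: a ray, as slopes to the right and down, at radius r is drawn at 1 + k1 r^2 times it, then the intrinsics apply), "T" (4x4, takes a point from camera to world coordinates); the wrist camera has in their place "mount" (4x4, takes a point from camera to tool coordinates, whose origin is the TCP and whose axes are the tool frame's). Camera axes: x right, y down, z forward; pixel columns grow to the right and rows downward; lengths in m; the calibration is good to about 2 mm. A picture is of the moment at which its call begins: read the wrist's pose just before it.
- ctrl.close_job(): hands the job in, once; it reports no verdict.
The state is a dict: "t": time; "joints": joint angles; "joint_velocities": joint speeds; "joint_torque": joint torques, N m; "tool_pos": TCP position; "eef_rot": TCP orientation; "contact_force": force on the tool from outside, world axes, zero at the start; "moment": the same for the moment, N m; "opening": finger opening in m.
Only numpy, scipy, OpenCV 4.12 (cv2) and the standard library are available. Lean on these libraries where they do the work, as an engineer would, in place of code of your own. Each camera call takes 0.05 s, during which the arm holds its last target.

## Working session

There is one attempt and no reset: what is moved stays moved. The work goes in short steps, Python scripts to look and compute and a tool call to move; the robot and the scene stay as the last step left them, time stands still between calls to the robot, and variables do not carry over. Pictures are saved under pics/ and viewed, and the job is handed in when it is done.

Besides the shell and the picture viewer there is one more tool, called as a command line: name --argument value ..., lists and objects as JSON in quotes. drive_tool: Moves the arm, as the interface text tells. Its arguments: {"type":"object","properties":{"motion":{"type":"array","items":{"type":"number"}}},"required":["motion"]}

```bash
mkdir -p pics; ls
python3 - <<'E'
from cell import ctrl
import cv2,numpy as np,pickle
s=ctrl.sense();print(s)
d={}
for n in("scene","side","wrist"):
    c=ctrl.capture(n);d[n]=c;cv2.imwrite(f"pics/{n}0.png",c["img"]);print(n,c["K"],c["k1"],c.get("T",c.get("mount")))
d['s']=s
pickle.dump(d,open("c0.pkl","wb"))
E
```

```text
pics
{'t': 0.0, 'joints': array([-1.39280209e+00,  2.59363045e-01,  1.53605153e+00, -2.84027607e-05,
        1.34800114e+00, -2.02824049e-01]), 'joint_velocities': array([ 0.00181183,  0.00049442,  0.00113211, -0.00091406,  0.00161587,
        0.00109067]), 'joint_torque': array([ 1.18645163e-03, -4.37302244e+01, -2.83999425e+01,  7.18214689e-02,
        4.10897553e-02, -1.48039621e-04]), 'tool_pos': array([ 0.20432711, -0.51005975,  0.21781959]), 'eef_rot': array([ 0.58604933, -0.58514023,  0.39678818, -0.39587402]), 'contact_force': array([ 1.01607168, -0.26103862,  1.05339752]), 'moment': array([-0.01670431,  0.04959843, -0.04850066]), 'opening': 0.09299137937476025}
scene [[473.43851618   0.         322.7531842 ]
 [  0.         473.43851618 240.89695512]
 [  0.           0.           1.        ]] -0.07982322474302629 [[-0.58723281 -0.56050788  0.58394224 -0.04215451]
 [-0.80928809  0.41951187 -0.41117219  0.56193273]
 [-0.01450545 -0.7140313  -0.69996349  0.78256463]
 [ 0.          0.          0.          1.        ]]
side [[475.85729285   0.         315.92246545]
 [  0.         475.85729285 234.20236222]
 [  0.           0.           1.        ]] -0.043896201420515146 [[-0.82971633 -0.41115099  0.37752573  0.1221664 ]
 [-0.55789713  0.58911174 -0.58454953  0.77348564]
 [ 0.01793328 -0.69563081 -0.71817559  0.84132704]
 [ 0.          0.          0.          1.        ]]
wrist [[393.63656718   0.         321.99828567]
 [  0.         393.63656718 229.82966453]
 [  0.           0.           1.        ]] -0.07614384613598756 [[ 9.99999907e-01  4.30098775e-04 -1.52840666e-05 -2.05910009e-03]
 [ 1.28283754e-04 -2.63990225e-01  9.64525347e-01 -1.66036059e-01]
 [ 4.10806325e-04 -9.64525259e-01 -2.63990256e-01  7.23386541e-02]
 [ 0.00000000e+00  0.00000000e+00  0.00000000e+00  1.00000000e+00]]
```

View pics/scene0.png

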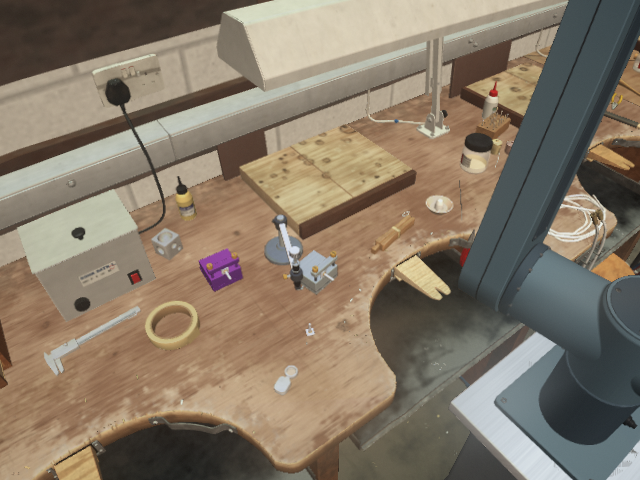

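View pics/side0.png

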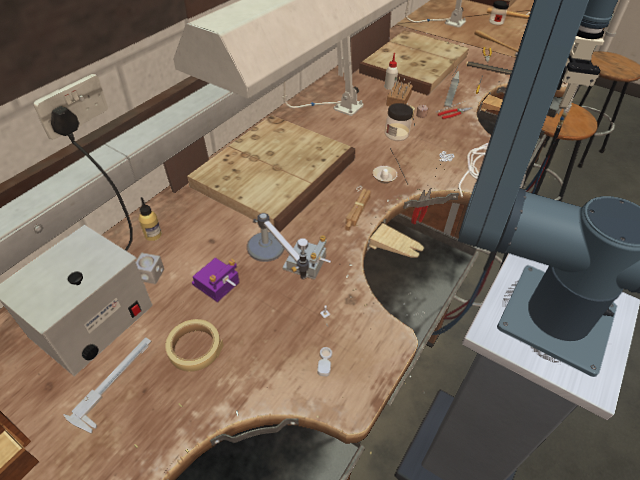

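View pics/wrist0.png

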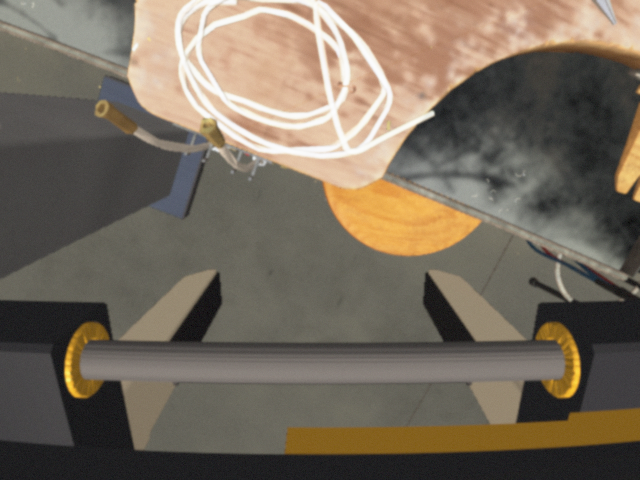

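Candidates in the scene view: grey clamp at (318,271) with its post at (330,277), a purple look-alike at (220,270), tester base at (283,250), and probe cap at about (294,255). I choose the grey clamp and tester, and crop in to check.

```bash
cat > h.py <<'E'
import numpy as np,cv2,pickle
def rays(c,uv):
    uv=np.atleast_2d(np.float64(uv)).reshape(-1,1,2)
    return cv2.undistortPoints(uv,c["K"],np.array([c["k1"],0,0,0.]))[:,0]
def pts(c,T=None):
    T=c["T"] if T is None else T
    v,u=np.mgrid[0:480,0:640]
    n=rays(c,np.stack([u,v],-1).reshape(-1,2)).reshape(480,640,2)
    z=c["range_z"].astype(float)
    P=np.dstack([n*z[...,None],z])
    W=P@T[:3,:3].T+T[:3,3]; W[z==0]=np.nan
    return W
def ray(c,uv,T=None):
    T=c["T"] if T is None else T
    n=rays(c,uv);d=np.c_[n,np.ones(len(n))]@T[:3,:3].T
    return T[:3,3],d
def onz(c,uv,z,T=None):
    o,d=ray(c,uv,T); return o+d*((z-o[2])/d[:,2])[:,None]
def tri(c1,uv1,c2,uv2,T1=None,T2=None):
    o1,d1=ray(c1,uv1,T1);o2,d2=ray(c2,uv2,T2);out=[]
    for a,b in zip(d1,d2):
        s=np.linalg.lstsq(np.c_[a,-b],o2-o1,rcond=None)[0]
        p,q=o1+a*s[0],o2+b*s[1];out.append(np.r_[(p+q)/2,np.linalg.norm(p-q)])
    return np.array(out)
E
python3 - <<'E'
from h import *
d=pickle.load(open("c0.pkl","rb"))
a=d["scene"]["img"][195:315,245:365];b=d["side"]["img"][195:315,230:350]
cv2.imwrite("pics/crop0.png",np.hstack([cv2.resize(x,(400,400),interpolation=cv2.INTER_CUBIC) for x in(a,b)]))
for n,l in(("scene",[(283,250),(270,250),(220,270),(318,271),(311,331),(285,380),(395,232),(294,255),(279,218)]),("side",[(265,245),(302,244),(264,216),(326,314),(325,362),(358,208)])):
    W=pts(d[n])
    for u,v in l: print(n,u,v,W[v,u].round(4))
E
```

```text
scene 283 250 [0.6266 0.2019 0.0171]
scene 270 250 [0.6436 0.226  0.0179]
scene 220 270 [0.6395 0.3517 0.037 ]
scene 318 271 [0.4907 0.2001 0.0661]
scene 311 331 [0.4141 0.2733 0.0067]
scene 285 380 [0.3519 0.3739 0.0115]
scene 395 232 [ 0.5137 -0.0359  0.024 ]
scene 294 255 [0.4809 0.2587 0.1576]
scene 279 218 [0.6333 0.1999 0.1084]
side 265 245 [0.6306 0.2045 0.0226]
side 302 244 [0.4868 0.258  0.1619]
side 264 216 [0.634  0.1957 0.1076]
side 326 314 [0.4141 0.2743 0.0038]
side 325 362 [0.3514 0.3747 0.0143]
side 358 208 [ 0.5164 -0.0304  0.023 ]
```

View pics/crop0.png

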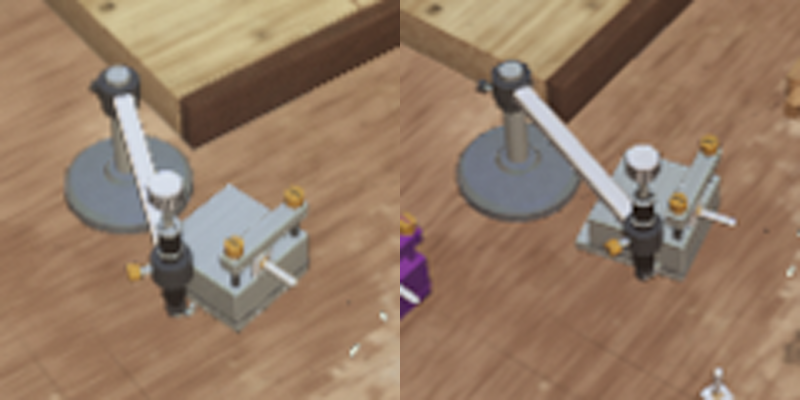

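The crops show the grey clamp with brass screws and the post pointing away to the lower right, and the arm swung to the left of it. The purple clamp isn't the one. Next I triangulate the key points.

Run:
```python
from h import *
d=pickle.load(open("c0.pkl","rb"))
s=[(293,197),(233,246),(295,282),(266,263),(167,183),(118,75)]
t=[(708,144),(678,203),(734,222),(702,210),(643,152),(512,71)]
S=[(245+(x-1.2)/3.3333,195+(y-1.2)/3.3333) for x,y in s];T=[(230+(x-401.2)/3.3333,195+(y-1.2)/3.3333) for x,y in t]
print("scrA scrB tip root cap col");P=tri(d["scene"],S,d["side"],T);print(P.round(4))
for n,U in(("scene",S),("side",T)):
    print(n,np.vstack([onz(d[n],U[i],z) for i,z in enumerate([.076,.076,.046,.046,.162,.106])]).round(4))
W=pts(d["scene"]);V=pts(d["side"])
for X in(W,V):
    for z0,z1,nm in((.152,.166,"cap"),(.1035,.115,"coltop")):
        m=(X[...,2]>z0)&(X[...,2]<z1)&(abs(X[...,0]-.56)<.13)&(abs(X[...,1]-.22)<.09)
        q=X[m];print(nm,len(q),np.nanmedian(q[q[:,0]<.55],0) if nm=="cap" else q[q[:,0]>.58].mean(0))
```

```text
scrA scrB tip root cap col
[[5.084e-01 1.498e-01 7.190e-02 1.800e-03]
 [4.951e-01 2.053e-01 7.350e-02 3.000e-04]
 [4.680e-01 1.786e-01 4.700e-02 5.000e-04]
 [4.891e-01 1.851e-01 5.070e-02 1.500e-03]
 [4.910e-01 2.499e-01 1.605e-01 3.200e-03]
 [6.364e-01 1.955e-01 1.064e-01 0.000e+00]]
scene [[0.5043 0.153  0.076 ]
 [0.4931 0.2067 0.076 ]
 [0.4685 0.1782 0.046 ]
 [0.4918 0.1833 0.046 ]
 [0.4881 0.2521 0.162 ]
 [0.6368 0.1953 0.106 ]]
side [[0.507  0.1521 0.076 ]
 [0.494  0.207  0.076 ]
 [0.4687 0.1775 0.046 ]
 [0.4919 0.1808 0.046 ]
 [0.4916 0.2493 0.162 ]
 [0.6367 0.1952 0.106 ]]
cap 105 [0.48575237 0.25496177 0.16183457]
coltop 92 [0.63596547 0.19529896 0.10600661]
cap 93 [0.48724683 0.25714559 0.16079289]
coltop 78 [0.63745947 0.1977527  0.10578248]
```

Run:
```python
from h import *
from scipy.spatial.transform import Rotation as R
d=pickle.load(open("c0.pkl","rb"))
q=d['s']['eef_rot'];M=R.from_quat(q,scalar_first=True).as_matrix();print(M.round(3))
ax=np.arctan2(M[1,0],M[0,0]);print("tool x az",np.degrees(ax),"q1",np.degrees(-1.393),"q6",np.degrees(-.203))
col=np.array([.6366,.196]);cap=np.array([.487,.2545]);r=cap-col;print(np.linalg.norm(r),np.degrees(np.arctan2(r[1],r[0])))
for k in("scene","side"):
    W=pts(d[k]).reshape(-1,3);m=(W[:,2]>.18)&(W[:,0]>.3);print(k,"tall pts",W[m].min(0),W[m&(W[:,0]<.75)][:,:].max(0) )
    W=pts(d[k]); print(W[50,340],W[80,240],W[20,450])
```

```text
[[ 0.372 -0.     0.928]
 [-0.928  0.002  0.372]
 [-0.002 -1.     0.   ]]
tool x az -68.18034127973553 q1 -79.81302086172367 q6 -11.631043241155712
0.16063128586922293 158.64237553790036
scene tall pts [ 0.6292856  -1.27491238  0.18000894] [0.74998874 0.57593549 0.4990958 ]
[0.65501975 0.02230751 0.42252664] [0.98007946 0.08332915 0.25810415] [ 0.64600113 -0.27029397  0.42114147]
side tall pts [ 0.63710124 -0.46963756  0.18002176] [0.74992945 0.57748257 0.50047707]
[ 0.83121365 -0.43221422  0.20289965] [0.66697913 0.1928871  0.42358772] [ 0.80896052 -1.34502402  0.01285064]
```

drive_tool --motion '[0,0,68,21,36,5,-1,0,0,68,21,36,5,-1,0,0,68,21,36,5,-1,0,0,68,21,36,5,-1,0,0,68,21,36,5,-1,0,0,68,21,36,5,-1,0,0,68,21,36,5,-1,0,0,68,21,36,5,-1,0,0,68,21,36,5,-1,0,0,68,21,36,5,-1]'

```text
t: 0.98
tool_pos: [0.4133, -0.1512, 0.2686]
eef_rot: [-0.707, 0.707, 0.001, -0.001]
contact_force: [1.5, -1.1, 0.6]
opening: 0.0931
```

drive_tool --motion '[0,0,68.5,7.3,40.5,-1,-1,0,0,68.5,7.3,40.5,-1,-1,0,0,68.5,7.3,40.5,-1,-1,0,0,68.5,7.3,40.5,-1,-1,0,0,68.5,7.3,40.5,-1,-1,0,0,68.5,7.3,40.5,-1,-1,0,0,68.5,7.3,40.5,-1,-1,0,0,68.5,7.3,40.5,-1,-1,0,0,68.5,7.3,40.5,-1,-1,0,0,68.5,7.3,40.5,-1,-1]'

```text
t: 1.82
tool_pos: [0.4855, 0.2545, 0.2579]
eef_rot: [0.584, -0.584, -0.399, 0.399]
contact_force: [0.2, -0.0, 0.6]
opening: 0.0928
```

drive_tool --motion '[0,0,0,0,0,0,-1,0,0,0,0,0,0,-1,0,0,0,0,0,0,-1]'

```text
t: 2.07
tool_pos: [0.4855, 0.2513, 0.2578]
eef_rot: [-0.585, 0.585, 0.396, -0.398]
contact_force: [0.1, -0.4, 0.2]
opening: 0.0932
```

```bash
cat >> h.py <<'E'
from scipy.spatial.transform import Rotation as R
def snap(ctrl,tag):
    s=ctrl.sense();c=ctrl.capture("wrist")
    T=np.eye(4);T[:3,:3]=R.from_quat(s['eef_rot'],scalar_first=True).as_matrix();T[:3,3]=s['tool_pos']
    c["T"]=T@c["mount"];c["s"]=s
    cv2.imwrite(f"pics/{tag}.png",c["img"]);pickle.dump(c,open(tag+".pkl","wb"));return c
E
python3 - <<'E'
from cell import ctrl
from h import *
c=snap(ctrl,"w1");print(c["s"]["tool_pos"],c["s"]["eef_rot"],c["s"]["contact_force"])
E
```

```text
[0.48545023 0.25128647 0.25776762] [-0.58509274  0.58523375  0.39641263 -0.39752355] [ 0.05815149 -0.39343401  0.19860782]
```

View pics/w1.png

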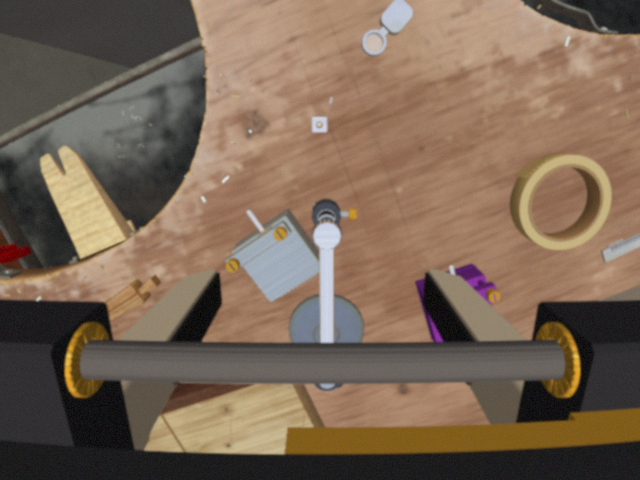

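Wrist view: cap top (white) at about (326,236), post from (263,230) to tip (248,212), screws at (280,234) and (233,266), mate at (319,125), loupe at (385,28). Now I measure these by ray casting.

Run:
```python
from h import *
c=pickle.load(open("w1.pkl","rb"))
im=c["img"];cr=im[180:300,210:350];cv2.imwrite("pics/w1c.png",cv2.resize(cr,None,fx=5,fy=5,interpolation=cv2.INTER_CUBIC))
W=pts(c)
m=(W[...,2]>.155)&(W[...,2]<.168);v,u=np.nonzero(m);print("cap",len(u),u.mean(),v.mean(),W[m].mean(0),W[m].min(0),W[m].max(0))
gray=cv2.cvtColor(im,cv2.COLOR_BGR2GRAY)
print(onz(c,(u.mean(),v.mean()),.162))
hsv=cv2.cvtColor(im,cv2.COLOR_BGR2HSV);mm=cv2.inRange(hsv,(12,130,90),(30,255,255));mm[:,:215]=0;mm[:,350:]=0;mm[300:]=0;mm[:200]=0
n,l,st,ce=cv2.connectedComponentsWithStats(mm)
for i in range(1,n):
    if st[i,4]>15: print(ce[i],st[i,4],onz(c,ce[i],.076)[0].round(4),W[int(ce[i][1]),int(ce[i][0])].round(4))
```

```text
cap 693 326.04761904761904 233.984126984127 [0.48644098 0.2548443  0.16130268] [0.47701167 0.24419868 0.155003  ] [0.49773601 0.26485608 0.16357658]
[[0.48623898 0.25491773 0.162     ]]
[279.8952381  233.12380952] 105 [0.4927 0.2075 0.076 ] [0.4922 0.2069 0.0765]
[231.97183099 265.6056338 ] 142 [0.5053 0.1527 0.076 ] [0.5046 0.1519 0.0754]
```

View pics/w1c.png

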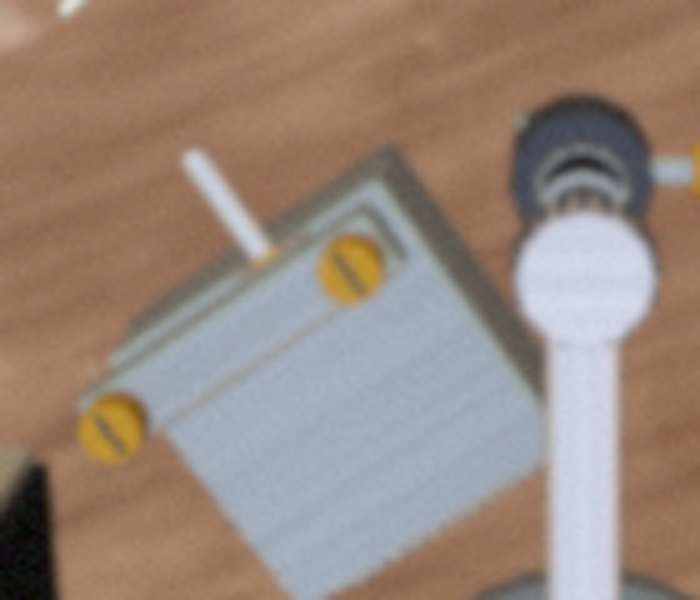

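Run:
```python
from h import *
c=pickle.load(open("w1.pkl","rb"))
tip,root=onz(c,[(248.2,210.6),(262,231.2)],.046);print(tip,root)
cap=np.array([.4862,.2549]);b=onz(c,[(326.6,291.6)],.099)[0][:2];u=(b-cap)/np.linalg.norm(b-cap);print("bar pt",b,"dir deg",np.degrees(np.arctan2(-u[1],-u[0])))
cols=[cap+.16*u,np.array([.6366,.1955])]
cx=np.array([.975,.224]);cx/=np.linalg.norm(cx)
pd=(root-tip)[:2];print("post dir",np.degrees(np.arctan2(pd[1],pd[0])),"clamp x",np.degrees(np.arctan2(cx[1],cx[0])),np.linalg.norm(pd))
for col in cols:
    w=tip[:2]-col
    bq=w@cx;s=-bq-np.sqrt(bq*bq-w@w+.0256);p=tip[:2]+s*cx
    a0=np.arctan2(*(cap-col)[::-1]);a1=np.arctan2(*(p-col)[::-1])%(2*np.pi)
    print("col",col,"cap r",np.linalg.norm(cap-col),"cross",p,"s from tip",s,"a0",np.degrees(a0),"a1",np.degrees(a1),"swing to centre deg",np.degrees(a1-a0))
    t=np.array([-np.sin(a1),np.cos(a1)]);print("angle of travel vs post normal",np.degrees(np.arccos(abs(t@np.array([-cx[1],cx[0]])))))
```

```text
[0.46661586 0.18128177 0.046     ] [0.49089716 0.18542448 0.046     ]
bar pt [0.55307159 0.2296632 ] dir deg 159.32389772877082
post dir 9.682191465487522 clamp x 12.938810625876908 0.024632164223341378
col [0.63589462 0.19840646] cap r 0.16000000000000003 cross [0.47658381 0.18357184] s from tip 0.01022762832220131 a0 159.32389772877082 a1 185.3198962972967 swing to centre deg 25.995998568525867
angle of travel vs post normal 7.618914328580257
col [0.6366 0.1955] cap r 0.1617050401193482 cross [0.47703749 0.18367607] s from tip 0.01069312599843375 a0 158.4486164439908 a1 184.2379963900712 swing to centre deg 25.789379946080402
angle of travel vs post normal 8.700814235805776
```

drive_tool --motion '[0,0,0,0.1,0.3,-3,-1,0,0,0,0.1,0.3,-6,-1,0,0,0,0.1,0.3,-9,-1,0,0,0,0.1,0.3,-10.5,-1,0,0,0,0.1,0.3,-11.5,-1,0,0,0,0.1,0.3,-12,-1,0,0,0,0.1,0.3,-12,-1,0,0,0,0.1,0.3,-12,-1]'

```text
t: 2.78
tool_pos: [0.4877, 0.2543, 0.1394]
eef_rot: [-0.585, 0.586, 0.397, -0.396]
contact_force: [-0.7, -0.6, 0.2]
opening: 0.0927
```

Run:
```python
from cell import ctrl
from h import *
c=snap(ctrl,"w2");print(c["s"]["tool_pos"],c["s"]["eef_rot"],c["s"]["contact_force"])
s=ctrl.sense();print(s["tool_pos"],s["contact_force"])
```

```text
[0.48772721 0.25434163 0.13935016] [-0.58515234  0.58554392  0.39726516 -0.39612556] [-0.73996    -0.61920057  0.24645121]
[0.48793362 0.25461223 0.1396936 ] [0.00119961 0.50017179 0.29273812]
```

View pics/w2.png

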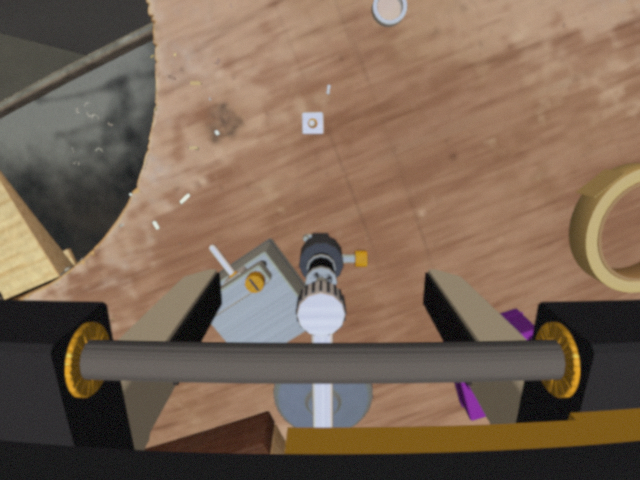

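The cap top is at (321,312), centred between the fingers. The post tip is at (213,248).

Run:
```python
from h import *
c=pickle.load(open("w2.pkl","rb"))
o,dd=ray(c,[(321,313)]);W=pts(c);print(W[313,321])
p=onz(c,[(321,313)],.162)[0]; print(p,"off",p-c["s"]["tool_pos"])
tip,root=onz(c,[(212,248),(233,274)],.046);print(tip,root)
print(onz(c,[(255.5,282)],.076))
```

```text
[0.4870909  0.25525355 0.16156043]
[0.48688056 0.25533836 0.162     ] off [-0.00084665  0.00099673  0.02264984]
[0.46820308 0.18089572 0.046     ] [0.49116056 0.18631574 0.046     ]
[[0.49284541 0.20843823 0.076     ]]
```

drive_tool --motion '[0,0,0,0,0.1,0,0.3,0,0,0,0,0.1,0,0.4,0,0,0,0,0.1,0,0.5,0,0,0,0,0.1,0,0.6,0,0,0,0,0.1,0,0.7,0,0,0,0,0.1,0,0.8,0,0,0,0,0.1,0,1,0,0,0,0,0.1,0,1,0,0,0,0,0.1,0,1,0,0,0,0,0.1,0,1]'

```text
t: 3.67
tool_pos: [0.4869, 0.2557, 0.1382]
eef_rot: [0.585, -0.585, -0.397, 0.397]
contact_force: [0.1, 0.6, 0.2]
opening: 0.031
```

drive_tool --motion '[0,0,0,0,0,0,1,0,0,0,0,0,0,1,0,0,0,0,0,0,1,0,0,0,0,0,0,1,0,0,0,0,0,0,1,0,0,0,0,0,0,1]'

```text
t: 4.17
tool_pos: [0.4868, 0.2557, 0.1382]
eef_rot: [0.585, -0.585, -0.397, 0.397]
contact_force: [-0.3, -0.0, -0.5]
opening: 0.0191
```

```bash
cat > sw.py <<'E'
import numpy as np,sys
C=np.array([.6362,.1965])
def sh(p,phis):
    r=np.array(p)-C
    for f in phis:
        a=np.radians(f);n=C+np.array([[np.cos(a),-np.sin(a)],[np.sin(a),np.cos(a)]])@r
        print(f,((n-p)*100).round(2))
p=[float(sys.argv[1]),float(sys.argv[2])];sh(p,[float(x) for x in sys.argv[3:]])
E
python3 sw.py .4868 .2557 1.5 3.5 5.5 7.5 9.5 11.5 13.5 15
```

```text
1.5 [-0.15 -0.39]
3.5 [-0.33 -0.92]
5.5 [-0.5  -1.46]
7.5 [-0.64 -2.  ]
9.5 [-0.77 -2.55]
11.5 [-0.88 -3.1 ]
13.5 [-0.97 -3.65]
15.0 [-1.02 -4.07]
```

drive_tool --motion '[0,0,1.5,-0.15,-0.39,0,1,0,0,3.5,-0.33,-0.92,0,1,0,0,5.5,-0.5,-1.46,0,1,0,0,7.5,-0.64,-2.0,0,1,0,0,9.5,-0.77,-2.55,0,1,0,0,11.5,-0.88,-3.1,0,1,0,0,13.5,-0.97,-3.65,0,1,0,0,15,-1.02,-4.07,0,1,0,0,15,-1.02,-4.07,0,1,0,0,15,-1.02,-4.07,0,1]'

```text
t: 5.0
tool_pos: [0.4763, 0.2149, 0.1383]
eef_rot: [0.529, -0.528, -0.469, 0.47]
contact_force: [-1.7, -1.1, 1.2]
opening: 0.0194
```

Run:
```python
from cell import ctrl
from h import *
c=snap(ctrl,"w3");s=ctrl.sense();print(s["tool_pos"],s["eef_rot"],s["contact_force"],s["moment"],s["opening"])
a=ctrl.capture("scene");b=ctrl.capture("side");pickle.dump((a,b),open("c3.pkl","wb"))
A=cv2.resize(a["img"][205:305,255:355],(400,400),interpolation=cv2.INTER_CUBIC);B=cv2.resize(b["img"][205:305,255:355],(400,400),interpolation=cv2.INTER_CUBIC)
cv2.imwrite("pics/c3.png",np.hstack([A,B]))
```

```text
[0.47636003 0.21500054 0.13822841] [ 0.52867004 -0.52842443 -0.46948601  0.46995584] [-2.28512895 -0.25074448 -0.13389055] [-0.09776683  0.19542056 -0.09024032] 0.01894381800716342
```

View pics/w3.png

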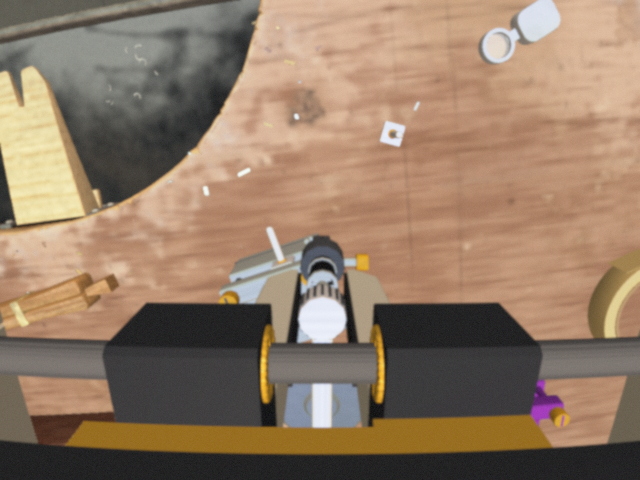

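View pics/c3.png

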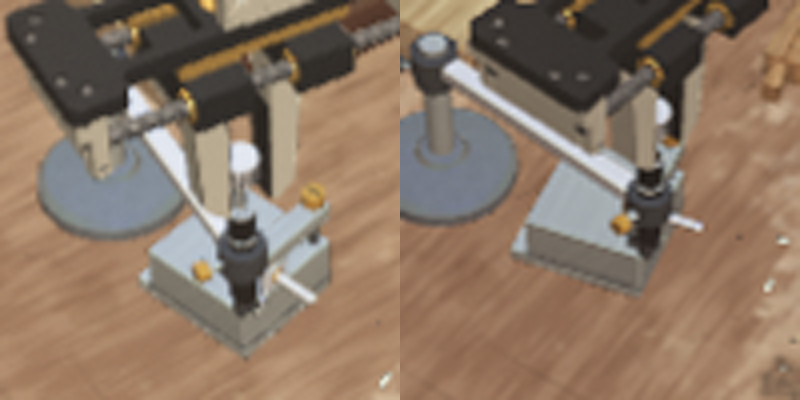

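drive_tool --motion '[0,0,0,0,0,-0.2,1,0,0,0,0,0,-0.4,1,0,0,0,0,0,-0.6,1,0,0,0,0,0,-0.8,1,0,0,0,0,0,-1.0,1,0,0,0,0,0,-1.2,1,0,0,0,0,0,-1.4,1,0,0,0,0,0,-1.5,1,0,0,0,0,0,-1.58,1,0,0,0,0,0,-1.58,1]'

```text
t: 5.98
tool_pos: [0.4764, 0.2152, 0.1226]
eef_rot: [0.528, -0.528, -0.47, 0.47]
contact_force: [-4.4, 0.2, 7.8]
opening: 0.0191
```

drive_tool --motion '[0,0,0,0,0,-0.03,1,0,0,0,0,0,-0.06,1,0,0,0,0,0,-0.06,1]'

```text
t: 6.23
tool_pos: [0.4764, 0.2152, 0.1222]
eef_rot: [0.528, -0.528, -0.47, 0.47]
contact_force: [-5.4, 1.0, 8.0]
opening: 0.0192
```

Run:
```python
from cell import ctrl
from h import *
c=snap(ctrl,"w4");s=ctrl.sense();print(c["s"]["tool_pos"],c["s"]["contact_force"],s["contact_force"],s["moment"],s["opening"])
a=ctrl.capture("scene");b=ctrl.capture("side");pickle.dump((a,b),open("c4.pkl","wb"))
A=cv2.resize(a["img"][205:305,255:355],(400,400),interpolation=cv2.INTER_CUBIC);B=cv2.resize(b["img"][205:305,255:355],(400,400),interpolation=cv2.INTER_CUBIC)
cv2.imwrite("pics/c4.png",np.hstack([A,B]));cv2.imwrite("pics/w4c.png",cv2.resize(c["img"][200:340,220:380],None,fx=4,fy=4,interpolation=cv2.INTER_CUBIC))
```

```text
[0.47643919 0.21522797 0.12215835] [-5.39668452  0.9611118   7.96869744] [-5.20901706 -0.41248065  6.66132508] [-0.01576829  0.79073587 -0.0802099 ] 0.01939848717714379
```

View pics/w4c.png

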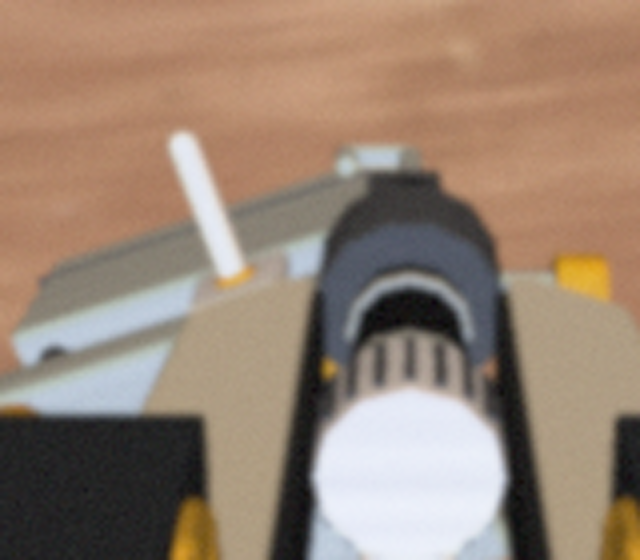

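View pics/c4.png

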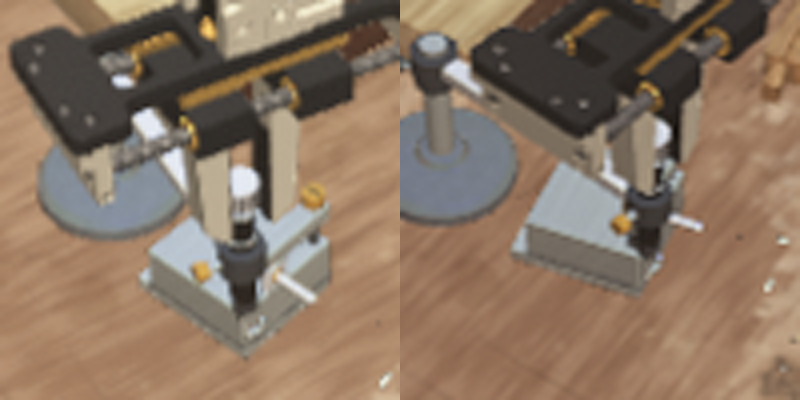

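The wrist crop shows the hook now out below the nose at crop (345–420,160), with the post to its left from (183,140) to (235,275). Next I check the cap height and measure the hook-to-post distance in the same view.

Run:
```python
from h import *
c=pickle.load(open("w4.pkl","rb"));p=c["s"]["tool_pos"]
W=pts(c);cu,cv=220+409/4,200+470/4
q=W[int(cv)-8:int(cv)+8,int(cu)-10:int(cu)+10].reshape(-1,3);print("cap",np.median(q,0))
print("cap px",onz(c,[(cu-.4,cv-.4)],.146)-p)
f=lambda x,y:(220+x/4-.4,200+y/4-.4)
tip,root=onz(c,[f(184,142),f(234,272)],.046)
print(tip,root)
# hook tip & ends: tip centre about z .037 top ; 
h=onz(c,[f(340,162),f(357,162),f(415,160)],.037);print(h)
C=np.array([.6362,.1965]);
for ax in [p[:2], np.median(q,0)[:2]]:
    r=ax-C;n=r/np.linalg.norm(r);t=np.array([-n[1],n[0]])
    # swing angle to post centre
    cx=(root-tip)[:2];cx/=np.linalg.norm(cx);
    for d in (cx,np.array([.9746,.224])):
        w=tip[:2]-C;R0=.16;b=w@d;s=-b-np.sqrt(b*b-w@w+R0**2);P=tip[:2]+s*d
        a=(np.arctan2(*(P-C)[::-1])-np.arctan2(*r[::-1]))%(2*np.pi);print("swing to centre",np.degrees(a),a*.16,"axis r",np.linalg.norm(r))
```

```text
cap [nan nan nan]
cap px [[0.00057679 0.00138831 0.02384165]]
[0.46740088 0.18140653 0.046     ] [0.49027882 0.18614685 0.046     ]
[[0.47624802 0.20510379 0.037     ]
 [0.47657597 0.20791694 0.037     ]
 [0.47735026 0.21755205 0.037     ]]
swing to centre 11.403173057496394 0.031843666404483315 axis r 0.16085475467875016
swing to centre 11.328598976064153 0.03163541628326044 axis r 0.16085475467875016
swing to centre nan nan axis r nan
swing to centre nan nan axis r nan
```

drive_tool --motion '[0,0,0,-0.04,0,-0.04,1,0,0,0,-0.04,0,-0.08,1,0,0,0,-0.04,0,-0.08,1]'

```text
t: 6.63
tool_pos: [0.4764, 0.2153, 0.122]
eef_rot: [-0.528, 0.528, 0.47, -0.47]
contact_force: [-5.9, 0.1, 9.6]
opening: 0.0195
```

```bash
python3 - <<'E'
from cell import ctrl
s=ctrl.sense();print(s["tool_pos"],s["contact_force"],s["moment"],s["opening"])
E
python3 sw.py .4764 .2152 1 2 3 4 5 5.5 6 7 7.5 8
```

```text
[0.47643749 0.21531427 0.12204115] [-5.93547741  0.06910765  9.60941952] [-0.07005088  0.78802593 -0.0555422 ] 0.019544916338950266
1.0 [-0.03 -0.28]
2.0 [-0.06 -0.56]
3.0 [-0.08 -0.84]
4.0 [-0.09 -1.12]
5.0 [-0.1 -1.4]
5.5 [-0.11 -1.54]
6.0 [-0.11 -1.68]
7.0 [-0.11 -1.96]
7.5 [-0.11 -2.1 ]
8.0 [-0.1  -2.24]
```

drive_tool --motion '[0,0,1,-0.03,-0.28,0,1,0,0,2,-0.06,-0.56,0,1,0,0,3,-0.08,-0.84,0,1,0,0,4,-0.09,-1.12,0,1,0,0,5,-0.1,-1.4,0,1,0,0,6,-0.11,-1.68,0,1,0,0,7,-0.11,-1.96,0,1,0,0,8,-0.1,-2.24,0,1,0,0,8,-0.1,-2.24,0,1]'

```text
t: 7.38
tool_pos: [0.4752, 0.1924, 0.122]
eef_rot: [-0.494, 0.494, 0.506, -0.506]
contact_force: [-7.1, -1.5, 11.4]
opening: 0.0195
```

Run:
```python
from cell import ctrl
from h import *
c=snap(ctrl,"w5");s=ctrl.sense();print(c["s"]["tool_pos"],s["tool_pos"],c["s"]["contact_force"],s["contact_force"],s["moment"],s["opening"])
cv2.imwrite("pics/w5c.png",cv2.resize(c["img"][200:340,220:380],None,fx=4,fy=4,interpolation=cv2.INTER_CUBIC))
```

```text
[0.47518892 0.1924052  0.12199152] [0.4751874  0.19248906 0.12197971] [-7.05271496 -1.54969502 11.38218527] [-7.45777638 -1.31063916 10.82871279] [-0.15528676  0.9981159  -0.05251777] 0.01915220707127702
```

View pics/w5c.png

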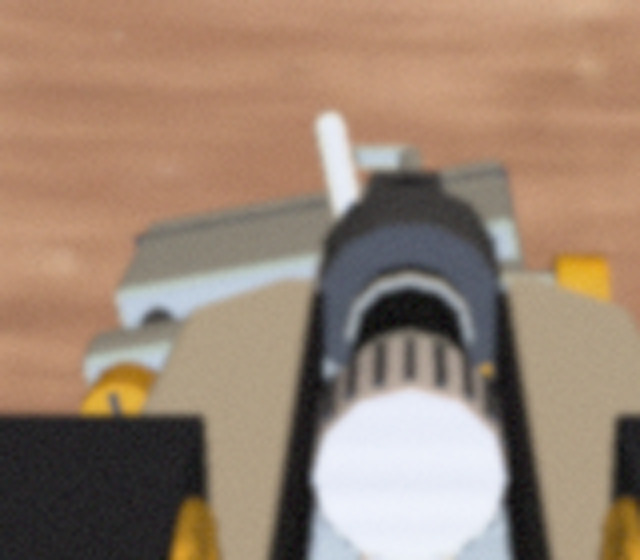

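drive_tool --motion '[0,0,0.25,-0.03,-0.07,0,1,0,0,0.5,-0.06,-0.14,0,1,0,0,0.7,-0.08,-0.2,0,1,0,0,0.7,-0.08,-0.2,0,1,0,0,0.7,-0.08,-0.2,0,1]'

```text
t: 7.85
tool_pos: [0.4752, 0.1907, 0.122]
eef_rot: [-0.491, 0.492, 0.509, -0.508]
contact_force: [-5.0, -0.3, 9.9]
opening: 0.0188
```

```bash
cat > st.py <<'E'
from cell import ctrl
s=ctrl.sense();print(s["t"],s["tool_pos"].round(5),s["contact_force"].round(2),s["moment"].round(3),s["opening"])
E
python3 st.py
```

```text
7.85 [0.47522 0.19074 0.12204] [-5.03 -0.3   9.89] [-0.013  0.581 -0.053] 0.01881368080605777
```

drive_tool --motion '[0,0,0.2,0,-0.05,0,1,0,0,0.35,0,-0.1,0,1,0,0,0.35,0,-0.1,0,1,0,0,0.35,0,-0.1,0,1]'

```text
t: 8.18
tool_pos: [0.4752, 0.1898, 0.122]
eef_rot: [-0.489, 0.49, 0.511, -0.51]
contact_force: [-4.5, -0.1, 9.1]
opening: 0.0187
```

drive_tool --motion '[0,0,0.1,0,-0.03,0,1,0,0,0.2,0,-0.06,0,1,0,0,0.2,0,-0.06,0,1,0,0,0.2,0,-0.06,0,1]'

```text
t: 8.52
tool_pos: [0.4753, 0.1892, 0.122]
eef_rot: [-0.488, 0.489, 0.512, -0.51]
contact_force: [-4.7, -0.8, 9.0]
opening: 0.0189
```

Run:
```python
from cell import ctrl
from h import *
c=snap(ctrl,"w6");s=ctrl.sense();print(c["s"]["tool_pos"],s["tool_pos"],c["s"]["contact_force"],s["contact_force"],s["moment"],s["opening"])
cv2.imwrite("pics/w6c.png",cv2.resize(c["img"][200:340,220:380],None,fx=4,fy=4,interpolation=cv2.INTER_CUBIC))
```

```text
[0.47527377 0.18917336 0.12202177] [0.47525276 0.18919875 0.12202933] [-4.70876369 -0.80247501  8.99039032] [-3.28386934  0.11617653  9.63548169] [ 0.00101855  0.53433493 -0.04459403] 0.018960286736567807
```

View pics/w6c.png

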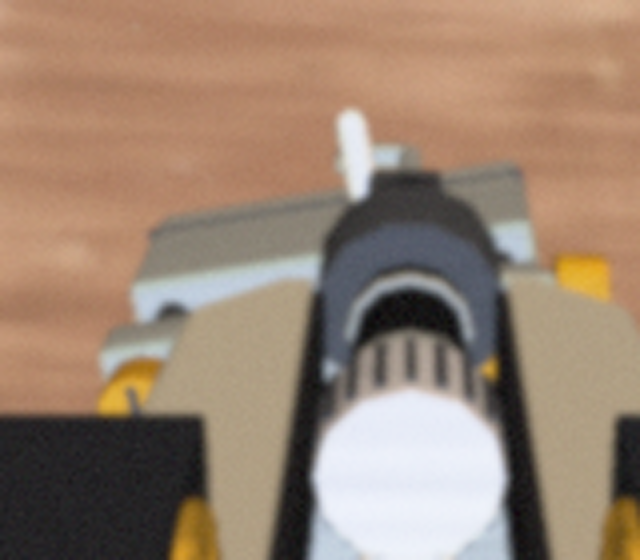

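Run:
```python
from h import *
c=pickle.load(open("w6.pkl","rb"));p=c["s"]["tool_pos"]
f=lambda x,y:(220+x/4-.4,200+y/4-.4)
M=c["T"];Rt=R.from_quat(c["s"]["eef_rot"],scalar_first=True).as_matrix()
P=onz(c,[f(350,116),f(359,190)],.046);H=onz(c,[f(341,163),f(418,158)],.037)
for q in np.vstack([P,H]): print(q.round(4),"tool xz",((q-p)@Rt)[[0,2]].round(4))
```

```text
[0.4667 0.1811 0.046 ] tool xz [-0.0077  0.0091]
[0.479  0.1829 0.046 ] tool xz [-0.0064 -0.0032]
[0.4773 0.1796 0.037 ] tool xz [-0.0097 -0.0014]
[0.4758 0.1924 0.037 ] tool xz [ 0.0031 -0.0005]
```

drive_tool --motion '[0,0,0.2,0,-0.05,0,1,0,0,0.35,0,-0.1,0,1,0,0,0.35,0,-0.1,0,1,0,0,0.35,0,-0.1,0,1]'

```text
t: 8.9
tool_pos: [0.4753, 0.1882, 0.122]
eef_rot: [-0.487, 0.488, 0.513, -0.512]
contact_force: [-4.7, -1.3, 9.9]
opening: 0.0192
```

drive_tool --motion '[0,0,0.2,0,-0.05,0,1,0,0,0.35,0,-0.1,0,1,0,0,0.35,0,-0.1,0,1,0,0,0.35,0,-0.1,0,1]'

```text
t: 9.23
tool_pos: [0.4753, 0.1872, 0.122]
eef_rot: [-0.485, 0.486, 0.515, -0.513]
contact_force: [-3.7, -0.7, 9.3]
opening: 0.0193
```

```bash
python3 st.py
```

```text
9.2333 [0.47531 0.18715 0.12201] [-3.67 -0.66  9.33] [-0.016  0.545 -0.102] 0.019278655239947137
```

drive_tool --motion '[0,0,0.1,0,-0.03,0,1,0,0,0.2,0,-0.06,0,1,0,0,0.2,0,-0.06,0,1,0,0,0.2,0,-0.06,0,1]'

```text
t: 9.57
tool_pos: [0.4754, 0.1866, 0.1221]
eef_rot: [-0.484, 0.485, 0.516, -0.514]
contact_force: [-3.6, -0.7, 9.6]
opening: 0.0194
```

drive_tool --motion '[0,0,0.1,0,-0.03,0,1,0,0,0.2,0,-0.06,0,1,0,0,0.2,0,-0.06,0,1,0,0,0.2,0,-0.06,0,1]'

```text
t: 9.9
tool_pos: [0.4754, 0.186, 0.122]
eef_rot: [-0.483, 0.484, 0.516, -0.515]
contact_force: [-4.3, -0.9, 9.5]
opening: 0.0192
```

Run:
```python
from cell import ctrl
from h import *
c=snap(ctrl,"w7");s=ctrl.sense();print(c["s"]["tool_pos"],s["tool_pos"],c["s"]["contact_force"],s["contact_force"],s["moment"],s["opening"])
cv2.imwrite("pics/w7c.png",cv2.resize(c["img"][200:340,220:380],None,fx=4,fy=4,interpolation=cv2.INTER_CUBIC))
```

```text
[0.47539175 0.18596722 0.1220108 ] [0.47541121 0.18596665 0.12204312] [-4.28717496 -0.86465571  9.46549125] [-3.76223464 -0.57023556  7.87631073] [ 0.05488055  0.49849566 -0.07459939] 0.019340771902464592
```

View pics/w7c.png

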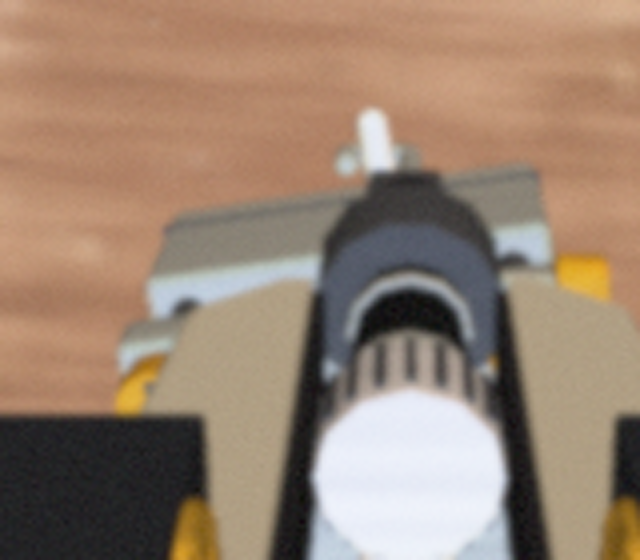

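The post now lies between the tip (345,160) and the shank (405,158) in the crop. It's nearly at the shank.

drive_tool --motion '[0,0,0.1,0,-0.03,0,1,0,0,0.2,0,-0.05,0,1,0,0,0.2,0,-0.05,0,1,0,0,0.2,0,-0.05,0,1]'

```text
t: 10.28
tool_pos: [0.4754, 0.1856, 0.1221]
eef_rot: [-0.482, 0.483, 0.517, -0.516]
contact_force: [-3.3, -0.9, 7.4]
opening: 0.0188
```

```bash
python3 st.py
```

```text
10.2833 [0.47543 0.18562 0.12205] [-3.27 -0.89  7.37] [ 0.104  0.484 -0.122] 0.01882090990109977
```

drive_tool --motion '[0,0,0.1,0,-0.03,0,1,0,0,0.2,0,-0.05,0,1,0,0,0.2,0,-0.05,0,1,0,0,0.2,0,-0.05,0,1]'

```text
t: 10.62
tool_pos: [0.4754, 0.1854, 0.122]
eef_rot: [-0.482, 0.482, 0.518, -0.517]
contact_force: [-3.7, 0.8, 8.0]
opening: 0.0194
```

```bash
python3 st.py
```

```text
10.6167 [0.47543 0.18541 0.12205] [-3.72  0.83  8.03] [ 0.21   0.509 -0.098] 0.01936997642542766
```

drive_tool --motion '[0,0,0,0,0,0.1,1,0,0,0,0,0,0.2,1,0,0,0,0,0,0.3,1,0,0,0,0,0,0.4,1,0,0,0,0,0,0.5,1,0,0,0,0,0,0.6,1,0,0,0,0,0,0.7,1,0,0,0,0,0,0.75,1,0,0,0,0,0,0.75,1,0,0,0,0,0,0.75,1]'

```text
t: 11.45
tool_pos: [0.4753, 0.1851, 0.1289]
eef_rot: [-0.482, 0.482, 0.518, -0.517]
contact_force: [2.1, 3.2, 4.1]
opening: 0.0191
```

Run:
```python
from cell import ctrl
from h import *
c=snap(ctrl,"w8");s=ctrl.sense();print(c["s"]["tool_pos"],s["tool_pos"],c["s"]["contact_force"],s["contact_force"],s["moment"],s["opening"])
cv2.imwrite("pics/w8c.png",cv2.resize(c["img"][200:340,220:380],None,fx=4,fy=4,interpolation=cv2.INTER_CUBIC))
```

```text
[0.47531727 0.18511306 0.12893736] [0.4753323  0.18508903 0.1289393 ] [2.14733164 3.1758304  4.06990362] [2.44418809 4.53380871 4.02286483] [ 0.70742825 -0.49110581 -0.13353755] 0.019285967171326465
```

View pics/w8c.png

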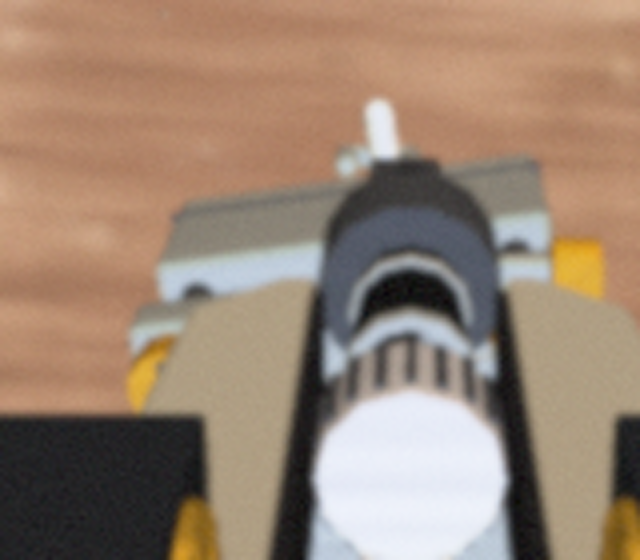

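Plunger is at about 9 mm. The side force has crept up to roughly 4 N, so I ease it off before lifting the last bit.

drive_tool --motion '[0,0,0,0,0.04,0,1,0,0,0,0,0.08,0,1,0,0,0,0,0.08,0,1]'

```text
t: 11.75
tool_pos: [0.4753, 0.1853, 0.1289]
eef_rot: [-0.481, 0.482, 0.518, -0.517]
contact_force: [3.4, 0.5, 4.7]
opening: 0.0195
```

```bash
python3 st.py
```

```text
11.75 [0.47529 0.18532 0.12888] [3.41 0.47 4.68] [ 0.226 -0.773 -0.157] 0.0194963629378635
```

drive_tool --motion '[0,0,0,0,0.01,0.05,1,0,0,0,0,0.02,0.1,1,0,0,0,0,0.02,0.15,1,0,0,0,0,0.02,0.15,1,0,0,0,0,0.02,0.15,1]'

```text
t: 12.17
tool_pos: [0.4752, 0.1855, 0.1304]
eef_rot: [-0.481, 0.482, 0.518, -0.517]
contact_force: [5.3, -0.7, 3.8]
opening: 0.0189
```

```bash
python3 st.py
```

```text
12.1667 [0.4752  0.18554 0.13038] [ 5.32 -0.72  3.79] [-0.026 -1.    -0.121] 0.018935723847060215
```

drive_tool --motion '[0,0,0,0.05,-0.02,0.03,1,0,0,0,0.1,-0.03,0.05,1,0,0,0,0.1,-0.03,0.05,1,0,0,0,0.1,-0.03,0.05,1]'

```text
t: 12.5
tool_pos: [0.4752, 0.1855, 0.1304]
eef_rot: [0.482, -0.482, -0.517, 0.518]
contact_force: [3.2, 0.7, 3.5]
opening: 0.019
```

```bash
python3 st.py
```

```text
12.5 [0.47522 0.1855  0.13044] [3.2  0.68 3.53] [ 0.118 -0.684 -0.15 ] 0.019036794378203294
```

drive_tool --motion '[0,0,0,0,0,0.03,1,0,0,0,0,0,0.05,1,0,0,0,0,0,0.05,1,0,0,0,0,0,0.05,1]'

```text
t: 12.83
tool_pos: [0.4752, 0.1855, 0.131]
eef_rot: [0.482, -0.482, -0.517, 0.518]
contact_force: [2.9, 0.6, 4.1]
opening: 0.019
```

```bash
python3 st.py
```

```text
12.8333 [0.47522 0.18549 0.13099] [2.87 0.59 4.15] [ 0.138 -0.619 -0.204] 0.01904473825346703
```

drive_tool --motion '[0,0,0,0,0,0.03,1,0,0,0,0,0,0.05,1,0,0,0,0,0,0.05,1,0,0,0,0,0,0.05,1]'

```text
t: 13.17
tool_pos: [0.4753, 0.1855, 0.1315]
eef_rot: [0.482, -0.482, -0.517, 0.518]
contact_force: [1.9, 0.5, 2.5]
opening: 0.0189
```

```bash
python3 st.py
```

```text
13.1667 [0.47525 0.18551 0.13146] [1.9  0.47 2.47] [ 0.143 -0.577 -0.115] 0.01887712907854933
```

drive_tool --motion '[0,0,0,0,0,0.03,1,0,0,0,0,0,0.05,1,0,0,0,0,0,0.05,1,0,0,0,0,0,0.05,1]'

```text
t: 13.5
tool_pos: [0.4753, 0.1855, 0.1318]
eef_rot: [0.482, -0.482, -0.517, 0.518]
contact_force: [3.1, 1.1, -0.9]
opening: 0.019
```

Run:
```python
from cell import ctrl
from h import *
c=snap(ctrl,"w9");s=ctrl.sense();print(c["s"]["tool_pos"],s["tool_pos"],c["s"]["contact_force"],s["contact_force"],s["moment"],s["opening"])
cv2.imwrite("pics/w9c.png",cv2.resize(c["img"][200:340,220:380],None,fx=4,fy=4,interpolation=cv2.INTER_CUBIC))
```

```text
[0.47525321 0.18550161 0.13180405] [0.47528001 0.18548488 0.13183095] [ 3.1317302   1.12473673 -0.88091196] [ 2.26812402  1.40167489 -0.13117952] [ 0.10281582 -0.66587361 -0.1098824 ] 0.019041703432283192
```

View pics/w9c.png

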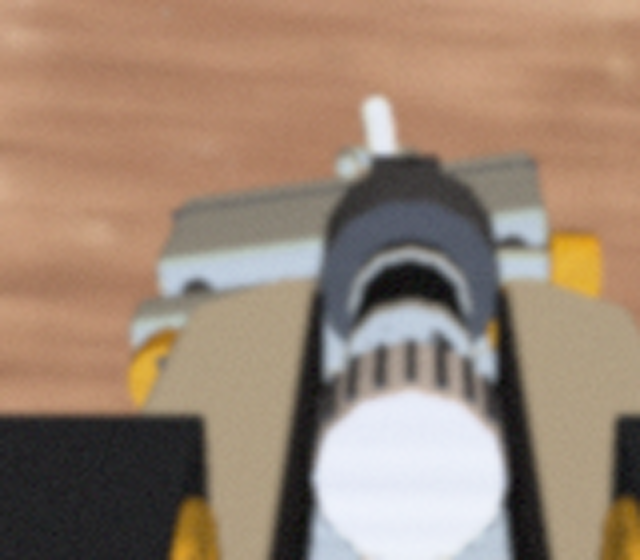

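Lift has stalled and Fz on the tool is about 0, so the post now carries the spring. The hook tip shows on the far side of the post at crop (350,160). I hold briefly, then let go.

drive_tool --motion '[0,0,0,0,0,0,1,0,0,0,0,0,0,1,0,0,0,0,0,0,1,0,0,0,0,0,0,0.5,0,0,0,0,0,0,0.4,0,0,0,0,0,0,0.3,0,0,0,0,0,0,0.2,0,0,0,0,0,0,0,0,0,0,0,0,0,0,0,0,0,0,0,0,0]'

```text
t: 14.38
tool_pos: [0.4754, 0.1855, 0.1321]
eef_rot: [0.482, -0.482, -0.517, 0.518]
contact_force: [-1.2, 0.3, -0.3]
opening: 0.0456
```

Run:
```python
from cell import ctrl
from h import *
c=snap(ctrl,"w10");s=ctrl.sense();print(c["s"]["tool_pos"],s["contact_force"],s["moment"],s["opening"])
cv2.imwrite("pics/w10c.png",cv2.resize(c["img"][200:340,220:380],None,fx=4,fy=4,interpolation=cv2.INTER_CUBIC))
```

```text
[0.47538328 0.18552013 0.1320638 ] [-0.07095629  0.25543202  0.60235107] [-0.00364755 -0.13331389 -0.01049171] 0.04621364762701189
```

View pics/w10c.png

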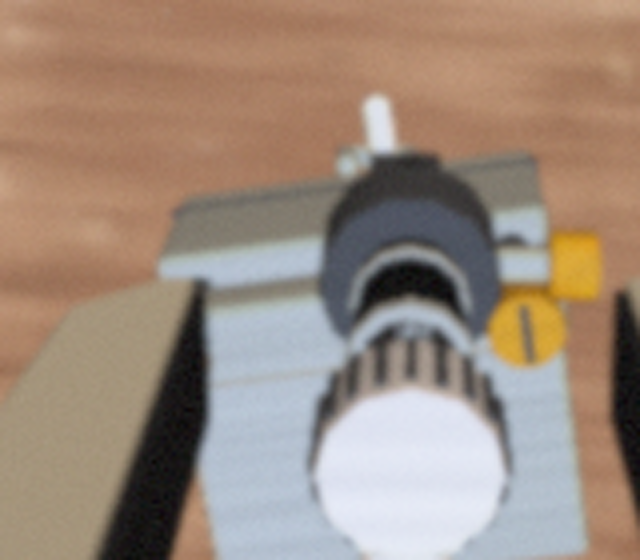

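Fingers are clear and the hook is still on the post. I retreat straight up.

drive_tool --motion '[0,0,0,0,0,1,0,0,0,0,0,0,2.5,0,0,0,0,0,0,5,0,0,0,0,0,0,8,0,0,0,0,0,0,11,0,0,0,0,0,0,12,0,0,0,0,0,0,12,0,0,0,0,0,0,12,0,0,0,0,0,0,12,0]'

```text
t: 15.18
tool_pos: [0.4745, 0.1854, 0.2505]
eef_rot: [0.483, -0.481, -0.517, 0.518]
contact_force: [-0.7, -0.2, 0.3]
opening: 0.0466
```

Run:
```python
from cell import ctrl
from h import *
c=snap(ctrl,"w11");print(c["s"]["tool_pos"],c["s"]["contact_force"])
W=pts(c);m=(W[...,2]>.145)&(W[...,2]<.17);v,u=np.nonzero(m);k=(abs(u-322)<40)
print("cap z",np.median(W[m][:,2]),len(u))
hsv=cv2.cvtColor(c["img"],cv2.COLOR_BGR2HSV);mm=cv2.inRange(hsv,(12,130,90),(30,255,255));mm[300:]=0
n,l,st,ce=cv2.connectedComponentsWithStats(mm)
for i in range(1,n):
    if 40<st[i,4]<400: print(ce[i],st[i,4],onz(c,ce[i],.076)[0].round(4))
a=ctrl.capture("scene");b=ctrl.capture("side")
d=pickle.load(open("c0.pkl","rb"))
for x,k in((a,"scene"),(b,"side")):
    X=pts(x);mm=(X[...,2]>.14)&(X[...,2]<.17)&(abs(X[...,0]-.476)<.015)&(abs(X[...,1]-.1855)<.015);print(k,"cap top z",np.nanpercentile(X[mm][:,2],[50,80,90]),mm.sum())
A=cv2.resize(a["img"][205:305,255:355],(400,400),interpolation=cv2.INTER_CUBIC);B=cv2.resize(c["img"][160:300,250:390],(400,400),interpolation=cv2.INTER_CUBIC)
cv2.imwrite("pics/c11.png",np.hstack([A,B]))
```

```text
[0.47452135 0.18536998 0.25047355] [-0.67155093 -0.22234644  0.29585889]
cap z 0.15519797964805454 699
[ 58.35531136 151.60805861] 273 [ 0.4376 -0.0494  0.076 ]
[180.6744186  216.93023256] 43 [0.4895 0.061  0.076 ]
[349.53608247 217.72164948] 97 [0.4795 0.212  0.076 ]
[ 75.53398058 220.86407767] 206 [ 0.5001 -0.0385  0.076 ]
[342.20353982 231.17699115] 113 [0.4924 0.2066 0.076 ]
[ 75.08461538 230.36153846] 130 [ 0.5092 -0.0398  0.076 ]
[280.11811024 240.35433071] 127 [0.5049 0.1513 0.076 ]
[568.67901235 269.9382716 ] 81 [0.5151 0.4259 0.076 ]
[554.53846154 276.82692308] 52 [0.5229 0.4132 0.076 ]
[542.74074074 290.39814815] 108 [0.5375 0.4046 0.076 ]
[603.88888889 294.52380952] 63 [0.5384 0.4698 0.076 ]
scene cap top z [0.15496836 0.15679657 0.15732291] 106
side cap top z [0.15491904 0.15692099 0.15751578] 92
```

View pics/c11.png

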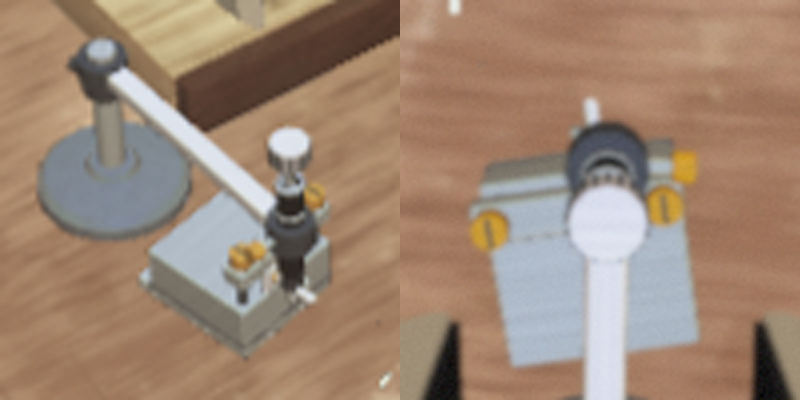

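Cap top is at 155 mm, so the plunger is about 7 mm down. The screws are within about 1.5 mm of where they were. Handing in.

```bash
python3 -c "
from cell import ctrl
print(ctrl.close_job())"
```

```text
the job is handed in; nothing more can be done
None
```

The cufflink is under its proof load: the hook hangs on the post with the spring pulling, the robot has let go, and I handed the job in at about 15 s. No verdict was reported.

**What I did:**
- I pinched the cap, swung the arm about 15° and pressed the plunger onto its stop; the tool went down 16 mm and the force then rose.
- I swung on with the hook out until the side force rose slightly as the post met the shank.
- I let the plunger up about 1 mm at a time until the post carried the spring, then opened the fingers and backed straight up.

**Last checks:**
- **Plunger:** the cap top stood at 155 mm in all three cameras, which puts the plunger about 7 mm down. Tool height at the moment of release gave about 6.3 mm; both are within 5 to 9 mm.
- **Hook:** before release the lift stalled and the vertical force on the tool fell to about 0, so the post had taken the spring. I could not measure the pull on the post directly. The picture just after release showed the post between tip and shank.
- **Clamp:** its screw heads came out 1 to 1.5 mm from their first measurement, about the 2 mm calibration error and inside the 3 mm limit.
- **Robot:** clear of everything, with only noise on the force reading.
- **Things lying round:** nothing of the robot's went near the mate, loupe or ring clamp, but I did not measure their positions again at the end.

**One thing that went less cleanly:** the side force on the tool crept up to about 4.5 N while the plunger was rising. I eased it off before the last part of the lift.

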